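# Calibrate the balance that carries the reference weight

### The arm

A 7-joint arm with a two-finger parallel gripper is mounted at the origin on the work surface. World frame = base frame: x ahead of the robot, y to its left, z up, the work surface at z = 0. Lengths are in m, angles in rad, forces in N, time in s.
With the tool pointing down it reaches from about 0.4 to 0.875 m from the base axis. Payload 19.3 kg.
Tool frame: the origin (TCP) lies on the centre line of the jaws, within the pads' length; the fingertips stand 14 mm ahead of it and the grasp point (between the pads) lies 5 mm behind it; z points along the fingers, y is the line along which they close (so a half turn about z gives the same grasp; the last joint's range is limited). The gripper opens to 85 mm and grips with 20 to 120 N. Pads are 22 mm wide; open, the fingers measure 114 mm over their backs; the gripper's body (76 mm by 85 mm) begins 54 mm behind the grasp point. The pads swing forward as they close: fully open they stand 13 mm farther back than shut.
Start: joints at [-1.294, 0.521, -0.036, 1.599, 0.021, 1.021, -0.113], TCP at [0.212, 0.588, 0.245] pointing down, gripper open.
Joint ranges: [-2.91, 2.91], [-0.3, 2.13], [-1.5, 1.42], [0.17, 2.43], [-1.26, 4.41], [0.16, 1.93], [-2.52, 2.52]. Speed limits (rad/s): [1.89, 1.89, 2.39, 2.39, 3.01, 3.01, 3.01].

### API

Orientations are given as [roll, pitch, yaw] about the fixed x, y, z axes, in that order (R = Rz(yaw) Ry(pitch) Rx(roll)).
In Python, from workcell import bot, grab_frame, regions_of gives the robot as it stands. The module is installed in compiled form; this text tells all that it offers.
- The arm moves only by the tool play_rows, never from a script. Its argument "plan" is a list of rows, each a list of 3 entries, a list of its own where there are three numbers: the shift along the tool's x, y, z in units of 2.5 cm (1.0 is 2.5 cm), then the turn, a rotation vector about the tool's x, y, z in units of 0.15 rad (1.0 is 0.15 rad), then the closure, from -1 (fully open) to 1 (shut). In form: [[[tx, ty, tz], [rx, ry, rz], jaw], ...]. A call has 1 to 20 rows; each row shifts and turns the commanded pose from where the row before left it, along the tool's axes as they then stand; what a row does not reach is not made up. A row lasts 1/8 s, in which the tool goes at most 62.5 mm and 10.7 degrees, less where a joint would pass 70% of its speed; a pose out of reach is approached as far as the arm can. A call with a number of a shift or a turn outside -1 to 1 is refused whole. A call with a gripper value outside its range is refused whole. The fingers move at their own pace and stop on an object; "newtons" is the grip in N (left out, the last holds). Time passes only in rows, so rows that do not move let the fingers close. It gives the time, the measured TCP pose, the force, the opening and the grip force at its end, in the units of the state.
- bot.observe(): the state, without advancing time (a new reading comes with each control period).
- grab_frame(name): name is "scene" or "top"; returns a dict with "pixels" (384x512x3 uint8, red, green, blue), "depth" (384x512 float32, m along the optical axis (not along the pixel's ray), 0 where there is no reading), "camera_matrix" (3x3 intrinsics, pixels), "R" (3x3) and "t" (3): a world point X has camera coordinates R X + t. Camera axes: x right, y down, z forward; pixel columns grow to the right and rows downward; lengths in m; the calibration is good to about 2 mm. A picture is of the moment at which its call begins.
- bot.job_done(): hands the job in; it is judged then, once.
Trained networks look in the newest picture that a camera, given by its name, has taken for a name from the list of things; names that differ only in an ending like _2 or _b are one class to them, and where a whole thing is asked for, a point or a joint stands for the part that bears it (a point fixed in the world has none). Each returns a list of dicts, best first, with "p" (0 to 1); they miss things now and then, are a little off and sometimes report something else, mostly with a low value. They report only what shows in the picture. A call takes as long as a camera call.
- regions_of(thing, camera): "mask" (384x512 bool, what is visible of it) and "box" ([left, top, right, bottom] in pixels, round what is visible of it).
The state is a dict: "clock": time; "qpos": joint angles; "qd": joint speeds; "joint_efforts": joint torques, N m; "position": TCP position; "tool_rot": TCP orientation; "force": force on the tool from outside, world axes, zero at the start; "moment": the same for the moment, N m; "grip_width": finger opening in m; "finger_force": force on a finger pad.
Only numpy, scipy, OpenCV 4.12 (cv2) and the standard library are available. Lean on these libraries where they do the work, as an engineer would, in place of code of your own. Each camera call takes 0.05 s, during which the arm holds its last target. There are 200 camera calls.

### The job

One of the two balances has been set up for calibration: it is the one with the brass reference weight on its pan. Ease that balance's clear draught cover fully shut, without slamming it, then take the stylus and press that balance's recessed red calibration button all the way in with it, and finally stand the stylus back in its holder. Do not disturb the weight, the other balance with the dish on it, or the other loose things on the bench.

Things in the scene. Friction and masses are not known exactly. Their poses are not given: they have to be found in the camera images.
- balance_a: precision balance with blue trim, white, 200 wide (y) x 270 deep (x) x 72 high mm, fixed to the bench; origin at the centre of its underside, x points from its front (keys, display) to its back, y to its left, z up. Front deck 56 mm high; the pan platform behind it is 72 mm high
- pan_a (a point): centre of the top face of that balance's round steel pan (diameter 120 mm), 80 mm above the bench
- cover_a (a joint): opening (rad) of that balance's clear box-shaped draught cover: 0 = shut over the pan, 1.5 = farthest open; swings up and back about its rear lower edge. Stiff hinge: stays at any angle, takes 0.35 N m at most to move. 155 deep x 165 wide x 83 mm high, 3 mm walls, grey edges; clear finger lip on its front wall, 50 wide, 13 mm proud, 30 mm above the rim
- hinge_a (a point): middle of that cover's hinge line, on the balance (axes as the balance): 120 mm behind the balance's origin, 74 mm above the bench; hinge axis is the balance's y. In the shut cover the top face lies 83 mm above this point and reaches 155 mm towards the front
- edge_a (a point): middle of the upper front edge of that cover (moves with the cover)
- cal_a (a joint): travel (m) of that balance's calibration button: 0 = out, 0.004 = fully in; spring return, 1.4 N to start and 4.2 N when fully in
- button_a (a point): centre of the top face of that calibration button: red, 11 mm across, at the bottom of a 15 mm wide round recess in a coloured 35 mm square collar at the front right corner of the deck; its face lies 4 mm below the collar's face and it moves straight down. Fingers do not fit in the recess
- balance_b: precision balance with orange trim, white, 200 wide (y) x 270 deep (x) x 72 high mm, fixed to the bench; origin at the centre of its underside, x points from its front (keys, display) to its back, y to its left, z up. Front deck 56 mm high; the pan platform behind it is 72 mm high
- pan_b (a point): centre of the top face of that balance's round steel pan (diameter 120 mm), 80 mm above the bench
- cover_b (a joint): opening (rad) of that balance's clear box-shaped draught cover: 0 = shut over the pan, 1.5 = farthest open; swings up and back about its rear lower edge. Stiff hinge: stays at any angle, takes 0.35 N m at most to move. 155 deep x 165 wide x 83 mm high, 3 mm walls, grey edges; clear finger lip on its front wall, 50 wide, 13 mm proud, 30 mm above the rim
- hinge_b (a point): middle of that cover's hinge line, on the balance (axes as the balance): 120 mm behind the balance's origin, 74 mm above the bench; hinge axis is the balance's y. In the shut cover the top face lies 83 mm above this point and reaches 155 mm towards the front
- edge_b (a point): middle of the upper front edge of that cover (moves with the cover)
- cal_b (a joint): travel (m) of that balance's calibration button: 0 = out, 0.004 = fully in; spring return, 1.4 N to start and 4.2 N when fully in
- button_b (a point): centre of the top face of that calibration button: red, 11 mm across, at the bottom of a 15 mm wide round recess in a coloured 35 mm square collar at the front right corner of the deck; its face lies 4 mm below the collar's face and it moves straight down. Fingers do not fit in the recess
- weight: 500 g polished brass reference weight with a knob, 38 mm diameter, 60 mm high, standing loose on the pan of one of the balances; origin at the centre of its underside
- dish: white ceramic dish, 84 mm across the rim, 32 mm high, standing loose on the pan of the other balance; origin at the centre of its underside
- stylus: stylus standing upright, tip down, in its holder: yellow handle with black rings, 18 mm diameter, 72 mm long, from 48 to 120 mm above the tip; below it a thin steel shaft 5 mm in diameter with a rounded tip. 120 mm long overall, about 40 g, loose; origin at the tip, z along it towards the handle
- holder_hole (a point): centre of the mouth of the hole in the stylus's holder, a black weighted block 62 x 62 x 58 mm high, fixed to the bench; this point is at the centre of its top face, 58 mm above the bench. Hole 13 mm wide with a chamfered mouth, 52 mm deep. With the stylus standing in it the handle's shoulder rests on the top face and the tip is 48 mm below this point
- wash_bottle: bystander: loose wash bottle with a blue cap, 68 mm diameter, about 185 mm high; origin at the centre of its underside
- tip_box: bystander: loose pink-lidded pipette tip box, 87 x 122 x 79 mm high, behind the balances; origin at the centre of its underside
- beaker: bystander: loose glass beaker, 68 mm diameter, 90 mm high, near left; origin at the centre of its underside
- tool_tray: bystander: loose shallow white tray of instruments, 100 x 150 x 22 mm high, near right; origin at the centre of its underside

How it is judged:
On the way, in this order (a step that is already met when the one before it is completed fails the run):
1. the cover of the balance that carries the weight is shut (((horizontal distance between weight and pan_a below 0.06 m and value of joint cover_a below 0.05 rad) or (horizontal distance between weight and pan_b below 0.06 m and value of joint cover_b below 0.05 rad))), for 0.2 s.
2. with that cover shut, that balance's calibration button is pressed fully in by the stylus (((horizontal distance between weight and pan_a below 0.06 m and value of joint cover_a below 0.05 rad and value of joint cal_a above 0.003 m and contact force between stylus and balance_a above 1 N) or (horizontal distance between weight and pan_b below 0.06 m and value of joint cover_b below 0.05 rad and value of joint cal_b above 0.003 m and contact force between stylus and balance_b above 1 N))), for 0.1 s.
At the end, for the whole second after the job is handed in: Loaded balance: cover shut (under 0.05 rad). Both buttons out. Stylus upright (0.2 rad), still, tip at least 40 mm down its holder's hole. Weight within 10 mm, dish and the other balance's cover within 15 mm of where they were (((horizontal distance between weight and pan_a below 0.06 m and value of joint cover_a below 0.05 rad and value of joint each of cal_a, cal_b below 0.001 m and distance of edge_b from where it was at the start of the episode below 0.015 m) or (horizontal distance between weight and pan_b below 0.06 m and value of joint cover_b below 0.05 rad and value of joint each of cal_b, cal_a below 0.001 m and distance of edge_a from where it was at the start of the episode below 0.015 m)) and distance of weight from where it was at the start of the episode below 0.01 m and distance of dish from where it was at the start of the episode below 0.015 m and horizontal distance between stylus and holder_hole below 0.012 m and z of stylus in the frame of holder_hole below -0.04 m and angle between stylus's own z axis and vertical below 0.2 rad and linear speed of stylus below 0.02 m/s); the robot touches nothing.
It fails at once if the weight is shifted by more than 10 mm or tipped (distance of weight from where it was at the start of the episode above 0.01 m or angle between weight's own z axis and vertical above 0.3 rad).
It fails at once if the cover is slammed: it swings shut faster than 3.5 rad/s (about 0.5 m/s at its front edge) ((horizontal distance between weight and pan_a below 0.06 m and velocity of joint cover_a below -3.5 rad/s) or (horizontal distance between weight and pan_b below 0.06 m and velocity of joint cover_b below -3.5 rad/s)).
It fails at once if the other balance is disturbed: its cover's edge moved by 15 mm, its button pressed or its dish shifted by 15 mm ((horizontal distance between weight and pan_a below 0.06 m and (distance of any of edge_b, dish from where it was at the start of the episode above 0.015 m or value of joint cal_b above 0.002 m)) or (horizontal distance between weight and pan_b below 0.06 m and (distance of any of edge_a, dish from where it was at the start of the episode above 0.015 m or value of joint cal_a above 0.002 m))).
It fails at once if another thing on the bench is shifted by more than 20 mm (distance of any of wash_bottle, tip_box, beaker, tool_tray from where it was at the start of the episode above 0.02 m).
It also fails if it takes over 70 s, if anything falls off the work surface, if the arm or the gripper's body presses on something with over 40 N, if the wrist force passes 120 N, or if a joint passes its speed limit or range.

## Working session

There is one attempt and no reset: what is moved stays moved. The work goes in short steps, Python scripts to look and compute and a tool call to move; the robot and the scene stay as the last step left them, time stands still between calls to the robot, and variables do not carry over. Pictures are saved under pics/ and viewed, at most 10 in all, crops included, and the job is handed in when it is done.

Besides the shell and the picture viewer there is one more tool, called after ">>>" as name(argument=value, ...) on one line, values as JSON. play_rows: Moves the arm, as the interface text tells. Its arguments: {"type":"object","properties":{"plan":{"type":"array"},"newtons":{"type":"number"}},"required":["plan"]}

```bash
mkdir -p pics; cat > h.py <<'E'
import numpy as np, cv2
from workcell import bot, grab_frame, regions_of
def pts(f,mask=None):
    d=f["depth"]; K=f["camera_matrix"]
    v,u=np.nonzero((d>0)&(mask if mask is not None else True))
    z=d[v,u]; c=np.stack([(u-K[0,2])/K[0,0]*z,(v-K[1,2])/K[1,1]*z,z],1)
    return (c-f["t"])@f["R"], u, v
def proj(f,X):
    c=np.atleast_2d(X)@f["R"].T+f["t"]; p=c@f["camera_matrix"].T
    return p[:,:2]/p[:,2:]
E
python3 - <<'E'
from h import *
s=bot.observe(); print({k:np.round(v,3) for k,v in s.items()})
for n in("scene","top"):
    f=grab_frame(n); cv2.imwrite(f"pics/{n}0.png",cv2.cvtColor(f["pixels"],cv2.COLOR_RGB2BGR))
    np.savez(f"{n}0.npz",**f)
    print(n,"campos",-f["R"].T@f["t"])
    for t in("weight","dish","stylus","holder_hole","button_a","cover_a","pan_a","balance_a","wash_bottle","tip_box","beaker","tool_tray"):
        try:
            for r in regions_of(t,n)[:3]:
                P,_,_=pts(f,r["mask"])
                if len(P)==0: print(t,r["p"],r["box"]);continue
                print(t,round(r["p"],2),r["box"],"med",np.median(P,0).round(3),"lo",np.percentile(P,3,axis=0).round(3),"hi",np.percentile(P,97,axis=0).round(3))
        except Exception as e: print(t,e)
E
```

```text
{'clock': np.float64(0.0), 'qpos': array([-1.294,  0.522, -0.036,  1.6  ,  0.021,  1.021, -0.113]), 'qd': array([-0.001, -0.002,  0.001, -0.001, -0.   ,  0.002, -0.   ]), 'joint_efforts': array([ 1.0000e-03, -9.2712e+01,  1.9800e+00, -3.6994e+01,  1.8000e-02,
        8.0000e-03,  0.0000e+00]), 'position': array([0.212, 0.587, 0.245]), 'tool_rot': array([-3.14 ,  0.   ,  2.795]), 'force': array([-0.211, -0.497,  0.311]), 'moment': array([-0.024,  0.06 , -0.042]), 'finger_force': np.float64(0.0), 'grip_width': np.float64(0.085)}
scene campos [ 0.00217192 -1.02473046  1.07111973]
weight 0.77 [288.8, 208.1, 300.7, 233.5] med [ 0.589 -0.141  0.118] lo [ 0.576 -0.152  0.083] hi [ 0.612 -0.121  0.142]
dish 0.43 [237.4, 159.0, 255.2, 170.7] med [0.616 0.23  0.099] lo [0.589 0.176 0.083] hi [0.639 0.252 0.115]
stylus 0.44 [319.0, 290.6, 320.7, 313.5] med [ 0.487 -0.424  0.101] lo [ 0.481 -0.428  0.066] hi [ 0.495 -0.414  0.134]
cover_a 0.77 [231.1, 121.0, 293.0, 174.2] med [0.626 0.146 0.189] lo [0.578 0.119 0.105] hi [0.734 0.28  0.234]
cover_a 0.63 [282.2, 159.6, 352.9, 232.2] med [ 0.66  -
[... 2558 characters left out ...]
ottle 0.63 [171.1, 136.1, 228.2, 193.0] med [0.647 0.205 0.197] lo [0.578 0.126 0.141] hi [0.74  0.285 0.234]
tip_box 0.66 [265.1, 114.4, 303.8, 147.0] med [ 0.79  -0.053  0.079] lo [ 0.741 -0.11   0.071] hi [ 0.83  -0.     0.085]
tip_box 0.28 [268.0, 134.8, 337.7, 243.7] med [ 0.588 -0.127  0.076] lo [ 0.436 -0.226  0.051] hi [ 0.734 -0.039  0.246]
tip_box 0.18 [166.4, 131.7, 237.7, 236.0] med [0.589 0.193 0.079] lo [0.448 0.1   0.027] hi [0.737 0.286 0.23 ]
beaker 0.94 [126.5, 250.5, 148.8, 268.3] med [0.355 0.423 0.041] lo [ 0.328  0.379 -0.001] hi [0.382 0.44  0.091]
tool_tray 0.72 [357.8, 243.4, 411.7, 280.7] med [ 0.355 -0.405  0.005] lo [ 0.302 -0.479 -0.004] hi [ 0.408 -0.332  0.024]
```

```bash
python3 - <<'E'
from h import *
a=cv2.imread("pics/scene0.png")[110:380,140:400]; b=cv2.imread("pics/top0.png")[100:300,100:430]
cv2.imwrite("pics/s1.png",cv2.resize(a,None,fx=2.2,fy=2.2,interpolation=cv2.INTER_CUBIC)); cv2.imwrite("pics/t1.png",cv2.resize(b,None,fx=2.4,fy=2.4,interpolation=cv2.INTER_CUBIC))
for n in("scene0","top0"):
    f=dict(np.load(n+".npz")); hsv=cv2.cvtColor(f["pixels"],cv2.COLOR_RGB2HSV).astype(int); H,S,V=hsv[...,0],hsv[...,1],hsv[...,2]
    for nm,m in(("red",((H<7)|(H>173))&(S>140)&(V>80)),("yellow",(H>20)&(H<33)&(S>130)&(V>90)),("orange",(H>=8)&(H<19)&(S>140)&(V>100)),("blue",(H>95)&(H<125)&(S>120)&(V>60)),("black",(V<50))):
        k,l,st,c=cv2.connectedComponentsWithStats(m.astype(np.uint8))
        for i in range(1,k):
            if st[i,4]>=5:
                P,_,_=pts(f,l==i)
                if len(P): print(n,nm,st[i].tolist(),c[i].round(1),np.median(P,0).round(3),P.min(0).round(3),P.max(0).round(3))
E
```

```text
scene0 red [194, 110, 8, 8, 49] [197.8 113.4] [0.618 0.66  0.099] [0.6   0.629 0.09 ] [0.64  0.693 0.104]
scene0 red [368, 246, 2, 4, 6] [368.3 247.8] [ 0.744 -0.305  0.066] [ 0.74  -0.313  0.061] [ 0.746 -0.303  0.074]
scene0 red [272, 265, 4, 3, 8] [273.5 266. ] [ 0.471 -0.213  0.054] [ 0.466 -0.219  0.053] [ 0.474 -0.209  0.058]
scene0 red [372, 269, 5, 5, 21] [374. 271.] [ 0.721 -0.366  0.035] [ 0.716 -0.371  0.03 ] [ 0.728 -0.358  0.039]
scene0 red [380, 282, 5, 4, 17] [382.1 283.6] [ 0.709 -0.416  0.036] [ 0.703 -0.419  0.03 ] [ 0.716 -0.41   0.041]
scene0 yellow [188, 95, 55, 44, 769] [215.1 119.7] [0.669 0.597 0.087] [0.572 0.55  0.01 ] [0.833 0.785 0.104]
scene0 yellow [214, 134, 4, 3, 7] [215.6 134.9] [0.659 0.59  0.018] [0.652 0.581 0.009] [0.666 0.596 0.026]
scene0 orange [243, 114, 1, 5, 5] [243. 116.] [0.778 0.556 0.09 ] [0.774 0.549 0.076] [0.797 0.594 0.091]
scene0 orange [270, 134, 13, 9, 68] [276.3 138.1] [0.799 0.318 0.101] [0.778 0.305 0.085] [0.823 0.332 0.116]
scene0 orange [293, 158, 4, 4, 12] [294.2 159.6] [0.808 0.202 0.065] [0.802 0.195 0.057] [0.815 0.215 0
[... 15437 characters left out ...]
36  -0.012] [0.378 0.417 0.045]
top0 black [492, 255, 20, 19, 304] [502.8 264.3] [ 0.358 -0.742  0.136] [ 0.33  -0.769  0.095] [ 0.387 -0.718  0.146]
top0 black [137, 264, 3, 3, 5] [138.2 264.8] [0.332 0.416 0.023] [0.33  0.406 0.011] [0.334 0.422 0.055]
top0 black [467, 264, 31, 22, 137] [483.5 278.8] [ 0.304 -0.728  0.025] [ 0.283 -0.783 -0.007] [ 0.352 -0.686  0.08 ]
top0 black [86, 304, 227, 80, 7414] [198.1 351.9] [0.079 0.208 0.002] [-0.047 -0.168 -0.016] [0.197 0.595 0.627]
top0 black [232, 337, 3, 3, 5] [233.2 338. ] [0.096 0.095 0.007] [0.094 0.092 0.001] [0.099 0.099 0.013]
top0 black [0, 375, 7, 9, 42] [  2.3 380. ] [-0.139  1.014 -0.276] [-0.157  0.483 -0.302] [0.154 1.019 0.671]
```

View pics/s1.png

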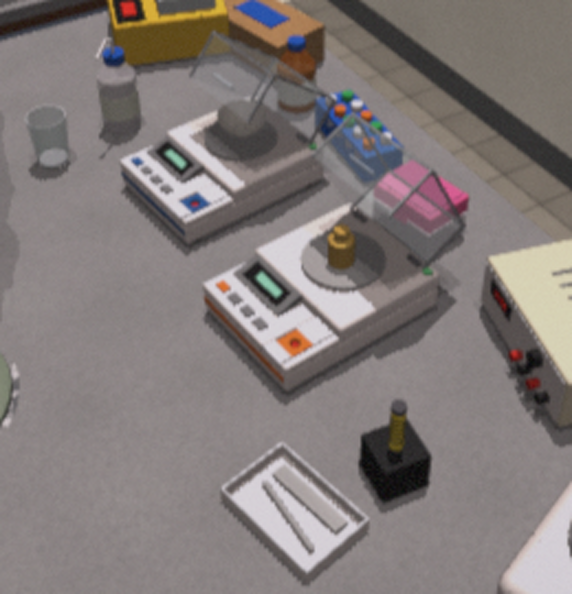

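View pics/t1.png

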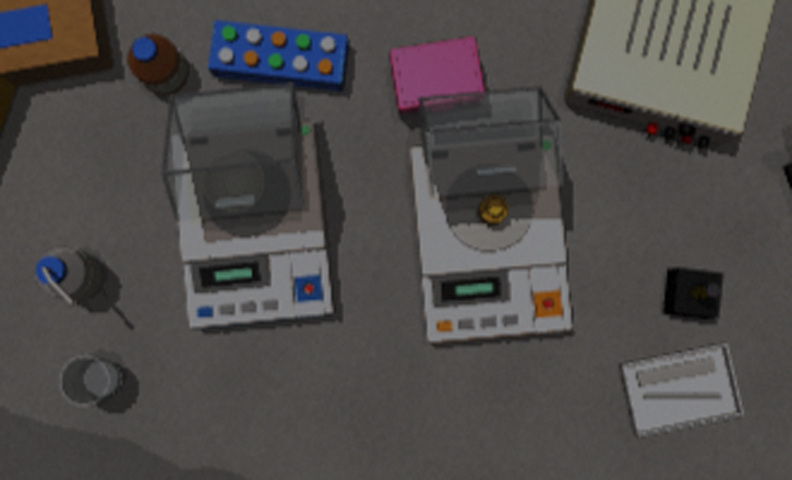

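The weight stands on the orange-trimmed balance (right, around scene pixel 294,222), so the other one is the blue balance. Its cover is open towards the tip box, its red button is at about scene (273,266) / top (328,226), and the stylus is in the black block at scene (320,302). Next I fit the balance, the cover angle and the stylus.

```bash
cat > fit.py <<'E'
from h import *
from scipy.optimize import minimize
F={n:dict(np.load(n+"0.npz")) for n in("scene","top")}
f=F["top"]
P,u,v=pts(f); m=(P[:,2]>.045)&(P[:,2]<.09)&(P[:,0]>.41)&(P[:,0]<.58)&(P[:,1]>-.27)&(P[:,1]<-.02)
Q=P[m][:,:2]
def cost(p):  # front (x) part of a 200 x 270 rectangle around Q
    c,s=np.cos(p[2]),np.sin(p[2]); l=(Q-p[:2])@np.array([[c,-s],[s,c]])
    ext=[np.percentile(l[:,0],1)+.135,np.percentile(l[:,1],1)+.1,np.percentile(l[:,1],99)-.1]
    # side straightness: by slice
    r=[]
    for a in np.arange(-.13,0.02,.02):
        k=l[(l[:,0]>a)&(l[:,0]<a+.02)]
        if len(k)>10: r+=[np.percentile(k[:,1],2)+.098,np.percentile(k[:,1],98)-.098]
    for a in np.arange(-.09,.09,.02):
        k=l[(l[:,1]>a)&(l[:,1]<a+.02)]
        if len(k)>10: r+=[np.percentile(k[:,0],1)+.1345]
    return np.abs(r).sum()
best=min((minimize(cost,[.57,-.14,y],method="Nelder-Mead",options=dict(initial_simplex=[[.57,-.14,y],[.58,-.14,y],[.57,-.13,y],[.57,-.14,y+.05]])) for y in(-.1,0,.1)),key=lambda r:r.fun)
p=best.x; print("balance",p.round(4),best.fun)
c,s=np.cos(p[2]),np.sin(p[2]); Rb=np.array([[c,-s],[s,c]])
print("button local",(np.array([.471,-.213])-p[:2])@Rb,"hinge",p[:2]+Rb@[.12,0],"pan",)
for n in F:
    f=F[n]; P,u,v=pts(f); l=np.c_[(P[:,:2]-p[:2])@Rb,P[:,2]]
    k=(np.abs(l[:,1])<.09)&(l[:,2]>.15)&(l[:,0]>-.1)&(l[:,0]<.25)
    w=l[k]; e=np.c_[.12-w[:,0],w[:,2]-.074]
    def cc(q):
        t=q[0]; a=e[:,0]*np.cos(t)+e[:,1]*np.sin(t); b=-e[:,0]*np.sin(t)+e[:,1]*np.cos(t)
        d=np.minimum.reduce([np.abs(b-.083),np.abs(a-.155),np.where(np.abs(np.abs(w[:,1])-.081)<.005,np.abs(a-.5*.155)*0,1)])
        return np.minimum(d,.02).mean()
    g=np.arange(.2,1.5,.01); cs=[cc([t]) for t in g]; print(n,"theta",g[np.argmin(cs)],min(cs),len(w), "f/z range",np.percentile(e,[1,99],axis=0).round(3).tolist())
    h=(P[:,2]>.05)&(P[:,2]<.066)&(np.abs(P[:,0]-.485)<.06)&(np.abs(P[:,1]+.42)<.06)
    if n=="top": print("holder rect",cv2.minAreaRect((P[h][:,:2]*1000).astype(np.float32)),np.median(P[h][:,2]))
    h=(P[:,2]>.07)&(P[:,2]<.15)&(np.abs(P[:,0]-.485)<.06)&(np.abs(P[:,1]+.42)<.06)
    print("stylus",h.sum(),np.median(P[h],0).round(4),P[h].min(0).round(4),P[h].max(0).round(4))
E
python3 fit.py
```

```text
balance [ 0.5613 -0.1344  0.0747] 0.060965672223124615
button local [-0.0958688  -0.07161179] hinge [ 0.6809252 -0.1254843] pan
scene theta 1.0500000000000007 0.002471225400632141 1811 f/z range [[-0.039, 0.079], [0.074, 0.178]]
stylus 142 [ 0.4868 -0.4231  0.1111] [ 0.4802 -0.429   0.0707] [ 0.4994 -0.4061  0.1354]
top theta 1.0600000000000007 0.0020680743275476683 2107 f/z range [[-0.051, 0.079], [0.074, 0.177]]
holder rect ((489.88323974609375, -418.3470458984375), (63.80475997924805, 62.26027297973633), 83.0886459350586) 0.057758236416772926
stylus 55 [ 0.4894 -0.4128  0.126 ] [ 0.4807 -0.4263  0.0706] [ 0.4986 -0.4075  0.1367]
```

>>> play_rows(plan=[[[0,0,-0.5],[0,0,0.96],1],[[0,0,-0.5],[0,0,0.96],1],[[0,0,-0.5],[0,0,0.96],1],[[0,0,-0.5],[0,0,0.96],1],[[0,0,-0.5],[0,0,0.96],1],[[0,0,-0.5],[0,0,0.96],1],[[0,0,-0.4],[0,0,0.96],1],[[0,0,0],[0,0,0.96],1],[[-0.8,0.6,0],[0,0,0],1],[[-0.8,0.6,0],[0,0,0],1],[[-0.8,0.6,0],[0,0,0],1],[[-0.8,0.6,0],[0,0,0],1],[[-0.8,0.6,0],[0,0,0],1],[[-0.8,0.6,0],[0,0,0],1],[[-0.8,0.6,0],[0,0,0],1],[[-0.8,0.6,0],[0,0,0],1],[[-0.8,0.6,0],[0,0,0],1],[[-0.8,0.6,0],[0,0,0],1],[[-0.8,0.6,0],[0,0,0],1],[[-0.8,0.6,0],[0,0,0],1]])

```text
clock: 3.8
position: [0.4103, 0.3594, 0.3305]
tool_rot: [3.141, -0.0, 1.642]
force: [-0.1, 0.7, 0.4]
grip_width: 0.0002
finger_force: 0.0
```

>>> play_rows(plan=[[[-1,0.6,0],[0,0,0],1],[[-1,0.6,0],[0,0,0],1],[[-1,0.6,0],[0,0,0],1],[[-1,0.6,0],[0,0,0],1],[[-1,0.6,0],[0,0,0],1],[[-1,0.6,0],[0,0,0],1],[[-1,0.6,0],[0,0,0],1],[[-1,0.6,0],[0,0,0],1],[[-1,0.6,0],[0,0,0],1],[[-1,0.6,0],[0,0,0],1],[[-1,0.6,0],[0,0,0],1],[[-1,0.6,0],[0,0,0],1],[[-1,0.6,0],[0,0,0],1],[[-1,0.6,0],[0,0,0],1],[[-1,0.6,0],[0,0,0],1],[[-1,0.6,0],[0,0,0],1],[[-1,0.6,0],[0,0,0],1],[[-1,0.6,0],[0,0,0],1],[[-1,0.6,0],[0,0,0],1],[[-1,0.6,0],[0,0,0],1]])

```text
clock: 6.3
position: [0.7443, -0.1182, 0.3305]
tool_rot: [3.142, -0.0, 1.642]
force: [0.4, 0.3, -0.2]
grip_width: 0.0001
finger_force: 0.0
```

>>> play_rows(plan=[[[0,0,0.9],[0,0,0],1],[[0,0,0.9],[0,0,0],1],[[0,0,0.9],[0,0,0],1],[[0,0,0.9],[0,0,0],1],[[0,0,0.1],[0,0,0],1],[[0,-0.5,0],[0,0,0],1],[[0,-0.5,0],[0,0,0],1],[[0,-0.3,0],[0,0,0],1],[[0,-0.25,0],[0,0,0],1],[[0,-0.33,0],[0,0,0],1],[[0,-0.3,0.01],[0,0,0],1],[[0,-0.3,0.01],[0,0,0],1],[[0,-0.3,0.04],[0,0,0],1],[[0,-0.3,0.04],[0,0,0],1],[[0,-0.29,0.07],[0,0,0],1],[[0,-0.29,0.07],[0,0,0],1]])

```text
clock: 8.3
position: [0.6526, -0.1224, 0.2317]
tool_rot: [-3.141, -0.0, 1.643]
force: [1.1, -0.6, 3.3]
grip_width: -0.0002
finger_force: 1.4
```

```bash
python3 - <<'E'
from h import *
f=grab_frame("scene"); cv2.imwrite("pics/s2.png",cv2.resize(cv2.cvtColor(f["pixels"],cv2.COLOR_RGB2BGR)[100:320,190:400],None,fx=2.6,fy=2.6,interpolation=cv2.INTER_CUBIC))
s=bot.observe(); print(s["position"],s["force"],s["moment"])
E
```

```text
[ 0.65183924 -0.12254986  0.23144834] [ 1.43357795 -0.28302171  1.96625227] [ 0.08388331 -0.04221457 -0.0275151 ]
```

View pics/s2.png

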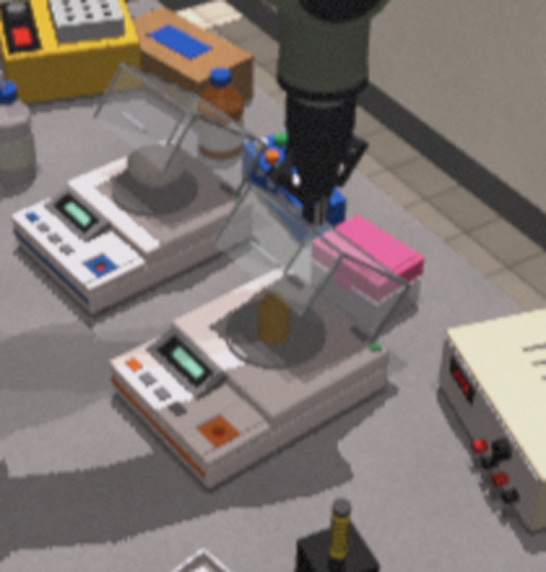

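The fingers (crop 315,200) rest on the cover's back-sloping top face, and the cover has swung part way forward. I continue along the arc.

>>> play_rows(plan=[[[0,-0.29,0.1],[0,0,0],1],[[0,-0.28,0.1],[0,0,0],1],[[0,-0.27,0.13],[0,0,0],1],[[0,-0.27,0.13],[0,0,0],1],[[0,-0.26,0.15],[0,0,0],1],[[0,-0.26,0.15],[0,0,0],1],[[0,-0.24,0.18],[0,0,0],1],[[0,-0.24,0.18],[0,0,0],1],[[0,-0.22,0.2],[0,0,0],1],[[0,-0.22,0.2],[0,0,0],1],[[0,-0.2,0.22],[0,0,0],1],[[0,-0.2,0.22],[0,0,0],1],[[0,-0.18,0.24],[0,0,0],1],[[0,-0.12,0.2],[0,0,0],1]])

```text
clock: 10.1
position: [0.5717, -0.1282, 0.1713]
tool_rot: [-3.141, -0.0, 1.643]
force: [-0.9, -0.4, 1.4]
grip_width: 0.0
finger_force: 0.9
```

>>> play_rows(plan=[[[0,0,0.08],[0,0,0],1],[[0,0,0.08],[0,0,0],1],[[0,0,0],[0,0,0],1]])

```text
clock: 10.48
position: [0.5719, -0.1283, 0.1705]
tool_rot: [3.141, -0.001, 1.642]
force: [-22.3, 6.9, 58.8]
grip_width: -0.0001
finger_force: 29.2
```

>>> play_rows(plan=[[[0,0,-0.2],[0,0,0],1],[[0,0,-0.4],[0,0,0],1],[[0,0,-0.9],[0,0,0],1],[[0,0,-0.9],[0,0,0],1],[[-1,-0.36,0],[0,0,0],-1],[[-1,-0.36,0],[0,0,0],-1],[[-1,-0.36,0],[0,0,0],-1],[[-1,-0.36,0],[0,0,0],-1],[[-1,-0.36,0],[0,0,0],-1],[[-1,-0.36,0],[0,0,0],-1],[[-1,-0.36,0],[0,0,0],-1],[[-1,-0.36,0],[0,0,0],-1],[[-1,-0.36,0],[0,0,0],-1],[[-1,-0.36,0],[0,0,0],-1],[[-1,-0.36,0],[0,0,0],-1],[[-0.32,-0.13,0],[0,0,0],-1],[[0,0,0],[0,0,0],-1]])

```text
clock: 12.6
position: [0.4905, -0.4178, 0.2277]
tool_rot: [-3.142, -0.0, 1.642]
force: [0.3, 2.4, -0.1]
grip_width: 0.0853
finger_force: 0.0
```

```bash
python3 - <<'E'
from h import *
f=grab_frame("scene"); cv2.imwrite("pics/s3.png",cv2.resize(cv2.cvtColor(f["pixels"],cv2.COLOR_RGB2BGR)[100:370,190:420],None,fx=2.2,fy=2.2,interpolation=cv2.INTER_CUBIC))
s=bot.observe(); print(s["position"],s["force"],s["qpos"],s["grip_width"])
p=np.array([.5613,-.1344,.0747]);c,sn=np.cos(p[2]),np.sin(p[2]); Rb=np.array([[c,-sn],[sn,c]])
f=grab_frame("top");P,u,v=pts(f); l=np.c_[(P[:,:2]-p[:2])@Rb,P[:,2]]
k=(np.abs(l[:,1])<.09)&(l[:,2]>.11)&(l[:,0]>-.1)&(l[:,0]<.25)
w=l[k]; e=np.c_[.12-w[:,0],w[:,2]-.074]; print("cover f,z",np.percentile(e,[1,50,99],axis=0).round(3))
t=np.polyfit(e[np.abs(e[:,1]-.083)<.03][:,0],e[np.abs(e[:,1]-.083)<.03][:,1],1);print("top slope",t)
f=grab_frame("scene");P,u,v=pts(f)
for z0 in(.075,.09,.105,.12):
    h=(abs(P[:,2]-z0)<.008)&(np.abs(P[:,0]-.49)<.025)&(np.abs(P[:,1]+.418)<.025)
    print(z0,h.sum(),P[h].mean(0).round(4))
E
```

```text
[ 0.49082505 -0.41711002  0.22770819] [-0.40915664  0.18602856  0.21114134] [ 0.3366816   0.60936027  0.43168972  1.58063536 -0.28619556  1.01503922
  0.92437635] 0.0853206271179307
cover f,z [[0.002 0.052]
 [0.08  0.082]
 [0.156 0.09 ]]
top slope [-0.00643885  0.08283089]
0.075 26 [ 0.4867 -0.4223  0.0751]
0.09 29 [ 0.4865 -0.4227  0.0903]
0.105 27 [ 0.4872 -0.4228  0.1058]
0.12 30 [ 0.4873 -0.4225  0.1201]
```

View pics/s3.png

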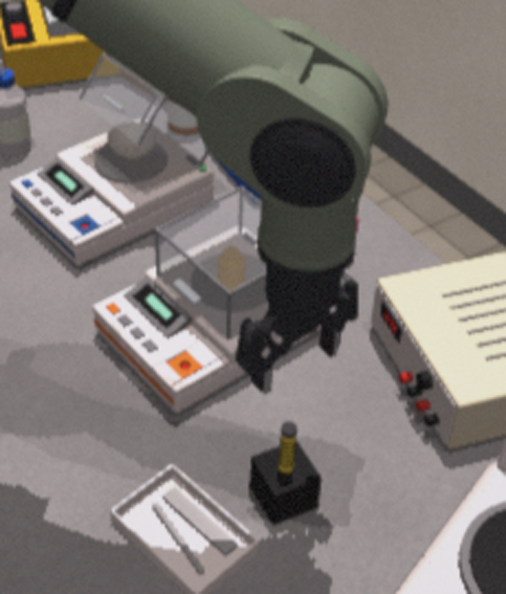

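The cover is shut over the weight (crop 230,265, depth fit confirms slope about 0). The open jaws stand above the upright stylus (crop 288,450). Next: descend and grip.

>>> play_rows(plan=[[[0,0,0.8],[0,0,0],-1],[[0,0,0.8],[0,0,0],-1],[[0,0,0.8],[0,0,0],-1],[[0,0,0.8],[0,0,0],-1],[[0,0,0.8],[0,0,0],-1],[[0,0,0.8],[0,0,0],-1],[[0,0,0.5],[0,0,0],-1],[[0,0,0.2],[0,0,0],-1],[[0,0,0],[0,0,0],1],[[0,0,0],[0,0,0],1],[[0,0,0],[0,0,0],1],[[0,0,0],[0,0,0],1],[[0,0,0],[0,0,0],1],[[0,0,0],[0,0,0],1]], newtons=50)

```text
clock: 14.5
position: [0.4906, -0.4179, 0.0907]
tool_rot: [3.141, 0.0, 1.643]
force: [-0.7, 0.9, 6.0]
grip_width: 0.0169
finger_force: 48.6
```

>>> play_rows(plan=[[[0,0,-0.4],[0,0,0],1],[[0,0,-0.8],[0,0,0],1],[[0,0,-0.8],[0,0,0],1],[[0,0,-0.8],[0,0,0],1],[[0,0,-0.8],[0,0,0],1],[[0,0,-0.4],[0,0,0],1],[[0.82,-0.02,0],[0,0,0],1],[[0.82,-0.02,0],[0,0,0],1],[[0.82,-0.02,0],[0,0,0],1],[[0.82,-0.02,0],[0,0,0],1],[[0.82,-0.02,0],[0,0,0],1],[[0.82,-0.02,0],[0,0,0],1],[[0.82,-0.02,0],[0,0,0],1],[[0.82,-0.02,0],[0,0,0],1],[[0.82,-0.02,0],[0,0,0],1],[[0.82,-0.02,0],[0,0,0],1],[[0,0,0],[0,0,0],1]])

```text
clock: 16.62
position: [0.4708, -0.2119, 0.1904]
tool_rot: [3.142, -0.001, 1.645]
force: [0.1, 0.5, -1.0]
grip_width: 0.0171
finger_force: 48.7
```

```bash
python3 - <<'E'
from h import *
s=bot.observe(); T=s["position"]; print(T,s["force"],s["grip_width"])
f=grab_frame("scene"); np.savez("scene4.npz",**f)
tip=T+[0,0,-.0807]; btn=np.array([.4705,-.213,.052]); 
print("proj tip",proj(f,tip),"top",proj(f,T+[0,0,.039]),"btn",proj(f,btn),"handle low",proj(f,T+[0,0,-.033]))
im=cv2.cvtColor(f["pixels"],cv2.COLOR_RGB2BGR); x,y=proj(f,tip)[0].astype(int); x0,y0=x-35,y-45
cv2.imwrite("pics/s4.png",cv2.resize(im[y0:y0+75,x0:x0+75],None,fx=8,fy=8,interpolation=cv2.INTER_CUBIC)); print(x0,y0)
E
```

```text
[ 0.47079318 -0.21190028  0.19038032] [ 0.09790105  0.54089159 -0.99252132] 0.017104670040414077
proj tip [[272.92612343 252.28690922]] top [[272.47082673 220.83193368]] btn [[273.23310951 266.48678189]] handle low [[272.75100504 240.18854643]]
237 207
```

View pics/s4.png

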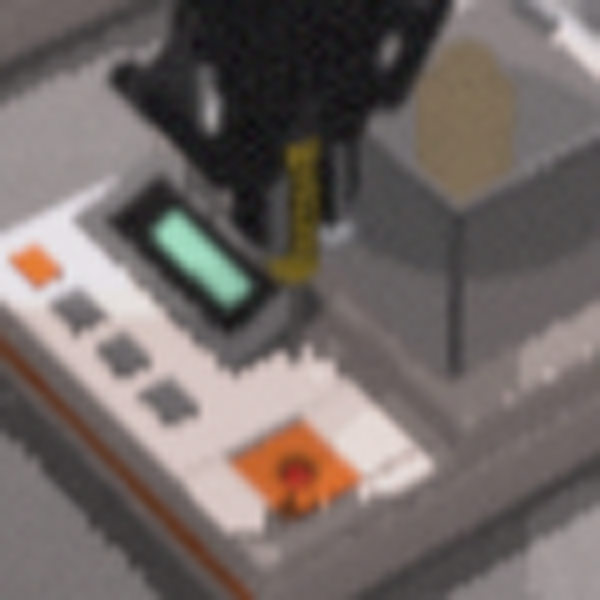

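The stylus hangs in the jaws with its handle bottom at about pixel (273.7,241), above the red button at (273.5,266). I check its tilt and offset numerically before pressing.

```bash
python3 - <<'E'
from h import *
f=dict(np.load("scene4.npz")); T=np.array([.4708,-.2119,.1904])
hsv=cv2.cvtColor(f["pixels"],cv2.COLOR_RGB2HSV).astype(int)
m=(hsv[...,0]>18)&(hsv[...,0]<35)&(hsv[...,1]>110); m[:222]=0;m[245:]=0;m[:,:265]=0;m[:,282:]=0
for r in range(222,256):
    c=np.nonzero(m[r])[0]
    if len(c): print(r,c.min(),c.max(),end=" | ")
P,u,v=pts(f,m); 
for z in(.155,.165,.175,.185): 
    k=abs(P[:,2]-z)<.006; print(z,k.sum(),P[k].mean(0).round(4) if k.any() else "")
g=f["pixels"][240:256,266:282].astype(int).sum(2)//3; print(g)
# same handle when standing: surface mean minus centre was about (-.0035,-.0047)
E
```

```text
224 276 276 | 225 273 276 | 226 272 276 | 227 273 276 | 228 273 276 | 229 273 276 | 230 274 276 | 231 273 276 | 232 273 277 | 233 274 276 | 234 274 276 | 235 274 275 | 236 273 275 | 237 273 275 | 238 273 275 | 239 272 276 | 240 271 276 | 241 271 275 | 0.155 3 [ 0.4689 -0.2165  0.1591]
0.165 14 [ 0.4702 -0.2182  0.1642]
0.175 9 [ 0.4702 -0.2206  0.1757]
0.185 12 [ 0.4731 -0.2203  0.186 ]
[[ 99  53  44  57  66  77  77  76  73  77  82  97 101 100  99 100]
 [143  97  45  36  51  69  76  81  79  82  92  99 101 101 100  99]
 [165 138  73  40  32  51  66  76  72  74  91 101  99 101 102  98]
 [154 121  60  34  39  54  80  71  67  60  77  96 101 108 104 101]
 [107  69  39  36  61  83  95  77  65  55  63  85 103 115 111 101]
 [ 54  35  39  56  85  98  96  74  65  57  59  82 101 114 118 110]
 [ 27  30  52  84 100  98  97  73  65  58  72  86  96 104 113 118]
 [ 38  52  81  94 100  97  85  72  69  75  87  95  94  99 103 111]
 [ 70  83  98 101  98  86  71  71  76  94  97  98  94  95  95 102]
 [ 91  97 100  97  85  71  63  74  83 105 101 100 110  98  96  95]
 [100  98  99  85  76  88  93  79 109 157 113 104 118 111 100  95]
 [ 99  91  82  92 107 159 161 104 131 185 134 124 124 109 101  95]
 [ 93  94 110 163 171 195 191 153 173 196 189 184 168 109  98  98]
 [118 161 171 197 199 202 201 193 199 205 212 207 189 123 107 102]
 [175 195 199 203 202 202 202 202 204 201 209 205 197 169 151 118]
 [200 201 202 203 202 204 202 202 203 203 201 203 196 190 188 166]]
```

>>> play_rows(plan=[[[-0.04,0,0.4],[0,0,0],1],[[0,0,0.5],[0,0,0],1],[[0,0,0.5],[0,0,0],1],[[0,0,0.4],[0,0,0],1],[[0,0,0.2],[0,0,0],1],[[0,0,0.15],[0,0,0],1],[[0,0,0.08],[0,0,0],1],[[0,0,0.0],[0,0,0],1]])

```text
clock: 17.68
position: [0.4709, -0.2147, 0.1347]
tool_rot: [3.141, 0.0, 1.643]
force: [-0.2, -0.4, -0.3]
grip_width: 0.0166
finger_force: 48.7
```

>>> play_rows(plan=[[[0,0,0.08],[0,0,0],1],[[0,0,0.08],[0,0,0],1],[[0,0,0],[0,0,0],1]])

```text
clock: 18.05
position: [0.471, -0.2147, 0.1306]
tool_rot: [3.141, 0.0, 1.643]
force: [0.8, 0.2, 2.4]
grip_width: 0.0167
finger_force: 48.8
```

```bash
python3 -c "
from h import *
s=bot.observe();print(s['position'],s['force'],s['moment'])"
```

```text
[ 0.47096152 -0.21474074  0.13056365] [0.76845098 0.18423037 2.37794507] [ 0.01594449 -0.09384416 -0.03648277]
```

>>> play_rows(plan=[[[0,0,0.06],[0,0,0],1],[[0,0,0.06],[0,0,0],1],[[0,0,0],[0,0,0],1],[[0,0,0],[0,0,0],1]])

```text
clock: 18.55
position: [0.471, -0.2148, 0.1278]
tool_rot: [3.141, 0.0, 1.643]
force: [1.1, 0.8, 7.5]
grip_width: 0.0173
finger_force: 49.6
```

>>> play_rows(plan=[[[0,0,0.04],[0,0,0],1],[[0,0,0],[0,0,0],1],[[0,0,0],[0,0,0],1]])

```text
clock: 18.92
position: [0.4712, -0.215, 0.1272]
tool_rot: [3.14, 0.0, 1.643]
force: [-2.3, 1.3, 17.8]
grip_width: 0.0165
finger_force: 50.5
```

>>> play_rows(plan=[[[0,0,-0.15],[0,0,0],1],[[0,0,-0.3],[0,0,0],1],[[0,0,-0.7],[0,0,0],1],[[0,0,-0.7],[0,0,0],1],[[0,0,-0.7],[0,0,0],1],[[-0.8,0.02,0],[0,0,0],1],[[-0.8,0.02,0],[0,0,0],1],[[-0.8,0.02,0],[0,0,0],1],[[-0.8,0.02,0],[0,0,0],1],[[-0.8,0.02,0],[0,0,0],1],[[-0.8,0.02,0],[0,0,0],1],[[-0.8,0.02,0],[0,0,0],1],[[-0.8,0.02,0],[0,0,0],1],[[-0.8,0.02,0],[0,0,0],1],[[-0.8,0.02,0],[0,0,0],1],[[-0.16,0,0],[0,0,0],1],[[0,0,0],[0,0,0],1]])

```text
clock: 21.05
position: [0.4904, -0.4178, 0.1901]
tool_rot: [-3.141, -0.0, 1.643]
force: [-0.5, 0.9, -0.7]
grip_width: 0.0169
finger_force: 48.8
```

```bash
python3 - <<'E'
from h import *
s=bot.observe(); T=s["position"]; print(T,s["force"],s["grip_width"])
f=grab_frame("scene")
print("tip",proj(f,T+[0,0,-.0807]),"handle low",proj(f,T+[0,0,-.033]),"hole",proj(f,[.490,-.418,.058]))
im=cv2.cvtColor(f["pixels"],cv2.COLOR_RGB2BGR); x,y=proj(f,T+[0,0,-.08])[0].astype(int); x0,y0=x-35,y-45
cv2.imwrite("pics/s5.png",cv2.resize(im[y0:y0+75,x0:x0+75],None,fx=8,fy=8,interpolation=cv2.INTER_CUBIC)); print(x0,y0)
E
```

```text
[ 0.49035452 -0.41782462  0.19010002] [-0.5179393   0.86560403 -0.69945403] 0.016895005604878853
tip [[320.5054753  299.29906024]] handle low [[321.53154901 287.04324609]] hole [[319.38291624 311.94074331]]
285 254
```

View pics/s5.png

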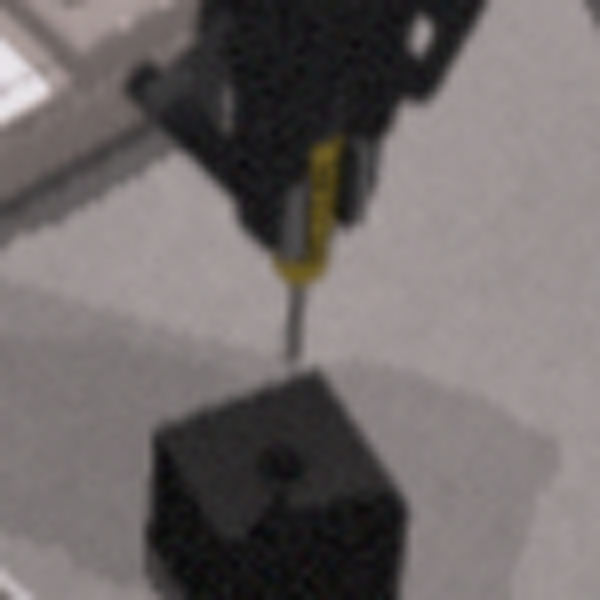

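The button bottomed out at 17.8 N. The stylus hangs straight, with its tip at pixel (321,299) above the hole at (319.6,311.5), matching the projections. Next: lower it.

>>> play_rows(plan=[[[0,0,0.4],[0,0,0],1],[[0,0,0.6],[0,0,0],1],[[0,0,0.6],[0,0,0],1],[[0,0,0.4],[0,0,0],1],[[0,0,0.4],[0,0,0],1],[[0,0,0.5],[0,0,0],1],[[0,0,0.5],[0,0,0],1],[[0,0,0.4],[0,0,0],1],[[0,0,0.1],[0,0,0],1],[[0,0,0],[0,0,0],1]])

```text
clock: 22.35
position: [0.4905, -0.4179, 0.0929]
tool_rot: [3.142, 0.0, 1.643]
force: [-0.5, -0.3, -0.5]
grip_width: 0.0167
finger_force: 48.8
```

>>> play_rows(plan=[[[0,0,0.07],[0,0,0],1],[[0,0,0],[0,0,0],0.4],[[0,0,0],[0,0,0],0],[[0,0,0],[0,0,0],-0.5],[[0,0,0],[0,0,0],-1],[[0,0,0],[0,0,0],-1],[[0,0,0],[0,0,0],-1],[[0,0,-0.5],[0,0,0],-1],[[0,0,-0.8],[0,0,0],-1],[[0,0,-1],[0,0,0],-1],[[0,0,-1],[0,0,0],-1],[[0,0,-1],[0,0,0],-1],[[0,0,-1],[0,0,0],-1],[[0,0,-1],[0,0,0],-1],[[0,0,0],[0,0,0],-1]])

```text
clock: 24.22
position: [0.4909, -0.4185, 0.2519]
tool_rot: [3.138, 0.003, 1.642]
force: [-0.6, 0.3, -1.7]
grip_width: 0.0856
finger_force: 0.0
```

```bash
python3 - <<'E'
from h import *
f=grab_frame("scene"); cv2.imwrite("pics/s6.png",cv2.resize(cv2.cvtColor(f["pixels"],cv2.COLOR_RGB2BGR)[100:370,190:420],None,fx=2.2,fy=2.2,interpolation=cv2.INTER_CUBIC))
s=bot.observe(); print(s["position"],s["force"],s["clock"],s["grip_width"])
P,u,v=pts(f)
for z0 in(.075,.09,.105,.12,.13,.138):
    h=(abs(P[:,2]-z0)<.006)&(np.abs(P[:,0]-.49)<.025)&(np.abs(P[:,1]+.418)<.025)
    print(z0,h.sum(),P[h].mean(0).round(4) if h.any() else "")
p=np.array([.5613,-.1344,.0747]);c,sn=np.cos(p[2]),np.sin(p[2]); Rb=np.array([[c,-sn],[sn,c]])
f=grab_frame("top");P,u,v=pts(f); l=np.c_[(P[:,:2]-p[:2])@Rb,P[:,2]]
e=l[(np.abs(l[:,1])<.08)&(abs(l[:,2]-.157)<.03)&(l[:,0]>-.1)&(l[:,0]<.15)]; print("cover",np.polyfit(.12-e[:,0],e[:,2]-.074,1),np.percentile(e[:,2],[2,98]))
E
```

```text
[ 0.49065201 -0.41808024  0.25043925] [-1.1651396   0.24282831 -1.15445133] 24.275 0.08533134618353423
0.075 21 [ 0.488  -0.4222  0.0753]
0.09 18 [ 0.4885 -0.4236  0.0905]
0.105 20 [ 0.488  -0.4228  0.1054]
0.12 19 [ 0.4886 -0.4224  0.1206]
0.13 46 [ 0.491  -0.419   0.1306]
0.138 16 [ 0.4909 -0.4187  0.1331]
cover [-0.00589472  0.08289794] [0.14960907 0.16291148]
```

View pics/s6.png

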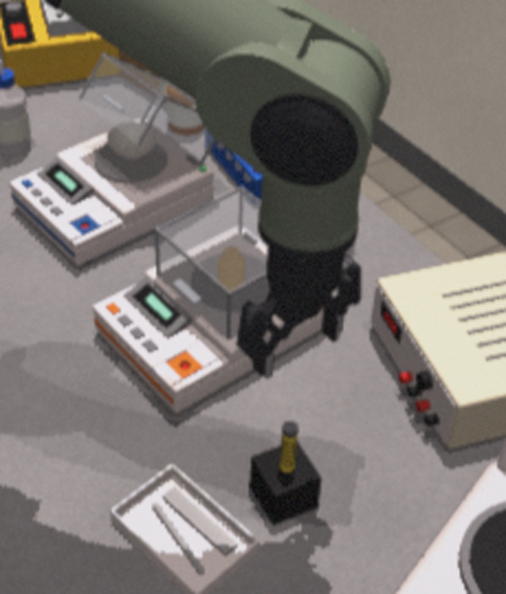

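The stylus stands upright in its holder (crop 288,450, top at 0.131 m). The cover is shut, the weight is in place (230,268), the jaws are open and nothing touches the robot. I hand in.

```bash
python3 -c "
from workcell import bot
print(bot.job_done())"
```

```text
the job is handed in; nothing more can be done
None
```

I shut the orange balance's cover, pressed its calibration button fully in with the stylus, stood the stylus back in its holder and handed the job in; no verdict was returned.

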